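# Set the polariser ring of the inspection lamp

### The arm

A 6-joint arm with a two-finger parallel gripper is mounted at the origin on a cart in front of the work surface, level with it; the furniture and walls round the work are solid. World frame = base frame: x ahead of the robot, y to its left, z up, the work surface at z = 0. Lengths are in m, angles in rad, forces in N, time in s.
With the tool pointing down it reaches from about 0.3 to 0.775 m from the base axis. Payload 14.6 kg.
Tool frame: the origin (TCP) lies midway between the tips of the shut fingers; the grasp point (between the pads) lies 19 mm behind it (ctrl.tcp_to_grasp is the z of the grasp point in the tool frame, in m); z points along the fingers, y is the line along which they close (so a half turn about z gives the same grasp; the last joint's range is limited). The gripper opens to 94 mm and grips with 3 to 60 N. Pads are 16 mm wide; open, the fingers measure 119 mm over their backs; the gripper's body (75 mm by 177 mm) begins 78 mm behind the grasp point.
Start: joints at [1.161, 0.3, 1.521, -0, 1.321, -0.067], TCP at [0.185, 0.518, 0.205] pointing down, gripper open.
Joint ranges: [-3.03, 3.03], [-0.79, 2.21], [0.23, 2.52], [-1.04, 4.18], [0, 3.07], [-2.55, 2.55]. Speed limits (rad/s): [2.22, 2.22, 2.57, 3.14, 3.14, 3.14].

### API

Orientations are given as [roll, pitch, yaw] about the fixed x, y, z axes, in that order (R = Rz(yaw) Ry(pitch) Rx(roll)).
In Python, from station import monitor, camera, ctrl gives the robot as it stands.
- The arm moves only by the tool apply_moves, never from a script. Its argument "plan" is one flat list of numbers, 4 for each row, row after row: the shift along the tool's x, y, z in mm, then the turn about the tool's z in rad. In form: [dx, dy, dz, spin, dx, dy, dz, spin, ...]. A call has 1 to 20 rows; each row shifts and turns the commanded pose from where the row before left it, along the tool's axes as they then stand; what a row does not reach is not made up. A row lasts 1/10 s, in which the tool goes at most 50 mm and 8.59 degrees, less where a joint would pass 70% of its speed; a pose out of reach is approached as far as the arm can. A call is refused whole if a number of a shift passes 50 or a number of a turn 0.15, either way. A call with a gripper value outside its range is refused whole. "hand" is the gripper command: -1 is shut, 1 is fully open, values between are in proportion, set as the call begins (left out, the last holds). The fingers move at their own pace and stop on an object; "squeeze" is the grip in N (left out, the last holds). Time passes only in rows, so rows that do not move let the fingers close. It gives the time, the measured TCP pose, the force, the opening and the grip force at its end, in the units of the state.
- monitor.get_obs(): the state, without advancing time (a new reading comes with each control period).
- camera(name): name is "side" or "top"; returns a dict with "image" (400x640x3 uint8, red, green, blue), "range_z" (400x640 float32, m along the optical axis (not along the pixel's ray), 0 where there is no reading), "mtx" (3x3 intrinsics, pixels), "rvec" (rotation vector, rad) and "tvec" (3), from world to camera coordinates, as OpenCV has them. Camera axes: x right, y down, z forward; pixel columns grow to the right and rows downward; lengths in m; the calibration is good to about 2 mm. A picture is of the moment at which its call begins.
- ctrl.hand_in(): hands the job in; it is judged then, once.
The state is a dict: "time_s": time; "qpos": joint angles; "joint_vel": joint speeds; "tau": joint torques, N m; "ee_pos": TCP position; "eef_rot": TCP orientation; "force": force on the tool from outside, world axes, zero at the start; "moment": the same for the moment, N m; "grip_width": finger opening in m; "grip_force": force on a finger pad.
Only numpy, scipy, OpenCV 4.12 (cv2) and the standard library are available. Lean on these libraries where they do the work, as an engineer would, in place of code of your own. Each camera call takes 0.05 s, during which the arm holds its last target. There are 200 camera calls.

### The job

On the round inspection lamp, push the red lever around with your fingertips until its bar lies wholly over the yellow marker clip on the scale, then take your hand off it. Then press the green switch button on the lamp's foot fully down and let it come up again. Only push: do not take the lever's peg between the fingers, and leave the clip and the loose things around the lamp where they are.

Things in the scene. Friction and masses are not known exactly. Their poses are not given: they have to be found in the camera images.
- lamp: The inspection lamp, heavy and fixed to the bench: grey rectangular foot plate 10 mm thick (in its own frame x from -95 to +95 mm, y from -100 to +185 mm) carrying a round grey drum of radius 88 mm (flange 92 mm at its foot) with a black scale with white ticks on its top, 34 mm above the bench; the aluminium ring (radius 65 mm, top 54 mm up) turns on that drum. Origin: on the bench under the ring's axis; z up; -x is the front, towards the robot, +y towards the switch button.
- ring_center (a point): Point on the ring's vertical turning axis, 54 mm above the bench, at the level of the ring's top.
- ring (a joint): Angle of the polariser ring and its lever in rad, counter-clockwise from above is positive; at 0 the lever points along the lamp's -x, at +1.57 along its -y. Stops at -1.25 and +1.25. It starts on the negative side of the clip. It turns with a light steady friction (0.16 N m, about 1.5 N at the peg) and slight damping and stays where it is left.
- pointer (a point): Top of the lever's red bar where it crosses the rim of the scale, 88 mm from the ring's axis, 50 mm above the bench. The bar is 6 mm wide and 6 mm high (44 to 50 mm above the bench) and runs straight out from the ring to the peg, clear above the clip.
- peg (a point): Centre of the top of the upright red peg at the lever's outer end: 15 mm in diameter, top 95 mm above the bench, foot 42 mm above the bench, its centre line 110 mm from the ring's axis. Push it sideways, along the arc.
- marker (a joint): Angle in rad of the yellow marker clip on the rim of the drum, measured like the ring's angle; the lever is right when both angles agree. The clip is stiff and must not be shifted.
- marker_mark (a point): The middle of the yellow marker clip, 88 mm from the ring's axis, 38 mm above the bench. The clip is 14 mm wide along the rim, covers radii 77 to 92.5 mm and its top is 39.5 mm above the bench.
- switch (a joint): Travel of the green push button in m: 0 is up, 0.006 is fully down (takes 5 N); it springs back when let go.
- switch_top (a point): Middle of the top of the green round push button (28 mm in diameter), in a black housing (44 mm in diameter, top 22 mm above the bench) on the foot plate at the lamp's left (+y) side, at x -20 mm, y +150 mm of the lamp; the top is 32 mm above the bench when up. It is pressed straight down.
- brass_cylinder: Loose brass lock cylinder standing upright with a key blade up, 35 mm in diameter, 64 mm tall; leave alone. Origin: middle of its underside.
- padlock: Loose brass padlock lying flat, 72x47x20 mm; leave alone. Origin: middle of its underside.
- eye_loupe: Loose black eye loupe standing on its narrow end, 35 mm in diameter, 33 mm tall; leave alone. Origin: middle of its underside.
- vial: Loose orange vial with a white cap, upright, 40 mm in diameter, 70 mm tall; leave alone. Origin: middle of its underside.

How it is judged:
On the way, in this order (a step that is already met when the one before it is completed fails the run):
1. the lever is pushed over the yellow clip and left at rest there, hand off (horizontal distance between pointer and marker_mark below 0.005 m and velocity of joint ring between -0.05 and 0.05 rad/s and contact force between the fingers and ring below 0.1 N), for 0.3 s.
2. the green button is pressed fully down (value of joint switch above 0.0045 m and horizontal distance between pointer and marker_mark below 0.005 m), for 0.05 s.
At the end, for the whole second after the job is handed in: The lever's pointer is within 5 mm, seen from above, of the middle of the yellow clip (the bar lies over the clip) and at rest; the button has been pressed after that (at least 4.5 of its 6 mm) and is up again; the clip has not been shifted by more than 4 mm (horizontal distance between pointer and marker_mark below 0.005 m and velocity of joint ring between -0.05 and 0.05 rad/s and value of joint switch below 0.0015 m and distance of marker_mark from where it was at the start of the episode below 0.004 m); the robot touches nothing.
It fails at once if the lever's peg is taken between the fingers (touched with the middle of the grip on it) instead of pushed (horizontal distance between the grasp point and peg below 0.009 m and z of the grasp point in the frame of peg below 0.008 m and contact force between the fingers and ring above 0.3 N).
It fails at once if the yellow clip is shifted by more than 4 mm (distance of marker_mark from where it was at the start of the episode above 0.004 m).
It fails at once if a loose thing beside the lamp is moved more than 15 mm (distance of any of brass_cylinder, padlock, eye_loupe, vial from where it was at the start of the episode above 0.015 m).
It also fails if it takes over 51 s, if anything falls off the work surface, if the arm or the gripper's body presses on something with over 40 N, if the wrist force passes 120 N, or if a joint passes its speed limit or range.

## Working session

There is one attempt and no reset: what is moved stays moved. The work goes in short steps, Python scripts to look and compute and a tool call to move; the robot and the scene stay as the last step left them, time stands still between calls to the robot, and variables do not carry over. Pictures are saved under pics/ and viewed, at most 10 in all, crops included, and the job is handed in when it is done.

Besides the shell and the picture viewer there is one more tool, called after "Call:" as name(argument=value, ...), one argument or row to a line, values as JSON. apply_moves: Moves the arm, as the interface text tells. Its arguments: {"type":"object","properties":{"plan":{"type":"array","items":{"type":"number"}},"hand":{"type":"number"},"squeeze":{"type":"number"}},"required":["plan"]}

```bash
mkdir -p pics; cat > h.py <<'E'
import numpy as np, cv2
from station import monitor, camera, ctrl
def world(c,u,v):
    z=float(c["range_z"][int(v),int(u)]); K=c["mtx"]
    R=cv2.Rodrigues(np.array(c["rvec"],float))[0]
    p=np.array([(u-K[0,2])/K[0,0]*z,(v-K[1,2])/K[1,1]*z,z])
    return R.T@(p-np.ravel(c["tvec"]))
def ray(c,u,v,h):
    K=c["mtx"];R=cv2.Rodrigues(np.array(c["rvec"],float))[0]
    o=-R.T@np.ravel(c["tvec"]); d=R.T@np.array([(u-K[0,2])/K[0,0],(v-K[1,2])/K[1,1],1])
    return o+d*(h-o[2])/d[2]
def cloud(c):
    K=c["mtx"];R=cv2.Rodrigues(np.array(c["rvec"],float))[0]
    z=c["range_z"].astype(float);v,u=np.mgrid[:400,:640]
    p=np.stack([(u-K[0,2])/K[0,0]*z,(v-K[1,2])/K[1,1]*z,z],-1)
    return (p-np.ravel(c["tvec"]))@R
E
python3 - <<'E'
from h import *
import pickle
for n in("top","side"):
    c=camera(n); pickle.dump(c,open(n+"0.pkl","wb"))
    cv2.imwrite(f"pics/{n}0.png",c["image"][:,:,::-1])
    R=cv2.Rodrigues(np.array(c["rvec"],float))[0]; print(n,-R.T@np.ravel(c["tvec"]),c["mtx"][0,0])
print(monitor.get_obs())
E
```

```text
top [0.50506343 0.18615419 1.08530086] 473.88049456607416
side [ 0.58596497 -0.46059485  0.68036497] 427.97125842368706
{'time_s': 0.1, 'qpos': array([ 1.16137946e+00,  3.00420487e-01,  1.52153608e+00, -1.78945427e-05,
        1.32067967e+00, -6.66134852e-02]), 'joint_vel': array([ 0.00178266,  0.00025337, -0.00254214,  0.00049239, -0.00132771,
        0.00028091]), 'tau': array([ 2.24685687e-04, -5.32644081e+01, -3.53287947e+01,  7.09544308e-02,
        2.34668056e-02, -8.53953452e-05]), 'ee_pos': array([0.1847899 , 0.51777474, 0.20493312]), 'eef_rot': array([-3.14055023e+00, -5.21707925e-05,  2.79879368e+00]), 'force': array([-0.04239484, -0.05969834,  0.07734437]), 'moment': array([-0.05209328, -0.04335471,  0.05650711]), 'grip_force': 0.0, 'grip_width': 0.09390885823773551}
```

View pics/top0.png

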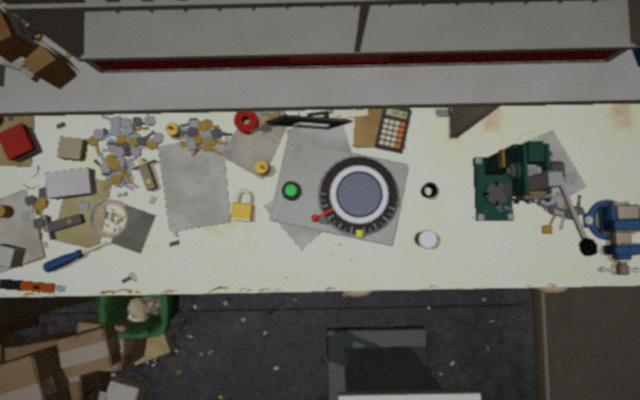

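View pics/side0.png

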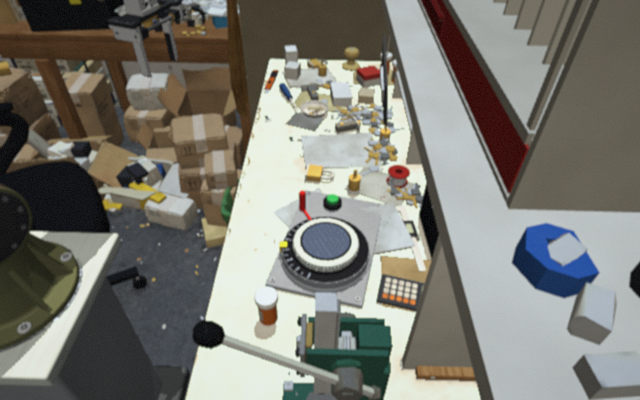

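The top view shows the lamp at about (360,192), the lever peg at (316,217), the yellow clip at (359,233), the button at (291,190), the vial at (428,239), the loupe at (429,190), the padlock at (242,207) and the brass cylinder at (262,168). I'll enlarge both views around the lamp.

```bash
python3 - <<'E'
from h import *
import pickle
c=pickle.load(open("top0.pkl","rb")); s=pickle.load(open("side0.pkl","rb"))
a=cv2.resize(c["image"][145:255,270:420],None,fx=5,fy=5,interpolation=cv2.INTER_CUBIC)
cv2.imwrite("pics/topc.png",a[:,:,::-1])
for n,c in(("top",c),("side",s)):
    P=cloud(c); hsv=cv2.cvtColor(c["image"],cv2.COLOR_RGB2HSV); H,S,V=[hsv[...,i].astype(int) for i in range(3)]
    near=(abs(P[...,0]-.5)<.2)&(abs(P[...,1]-.13)<.25)&(P[...,2]>.005)&(P[...,2]<.13)
    for k,m in(("red",((H<8)|(H>172))&(S>130)&(V>80)),("yel",(H>22)&(H<35)&(S>120)),("grn",(H>45)&(H<75)&(S>120))):
        _,l,st,ce=cv2.connectedComponentsWithStats((m&near).astype(np.uint8))
        for i in range(1,len(st)):
            if st[i,4]>8:
                q=P[l==i]; print(n,k,st[i],ce[i].round(1),np.median(q,0).round(4),q.min(0).round(3),q.max(0).round(3))
    # ring top / drum fits by height band
    for lo,hi in((.049,.060),(.030,.038)):
        m=near&(P[...,2]>lo)&(P[...,2]<hi)&(S<60)&(np.hypot(P[...,0]-.5,P[...,1]-.1)<.13); q=P[m][:,:2]
        if len(q)>20:
            h=cv2.convexHull((q*1000).astype(np.float32)); print(n,lo,len(q),cv2.minEnclosingCircle(h))
for k in [(360,192)]: print(world(pickle.load(open("top0.pkl","rb")),*k))
E
```

```text
top red [312 208  21  13  83] [321.8 214.2] [0.5545 0.1857 0.0523] [0.54  0.164 0.034] [0.568 0.207 0.1  ]
top yel [255 162  13  12  97] [261.  167.7] [0.66   0.3189 0.0421] [0.649 0.306 0.032] [0.674 0.333 0.065]
top yel [236 204  15  14 196] [242.9 210.5] [0.5683 0.3636 0.0211] [0.553 0.347 0.017] [0.583 0.379 0.027]
top yel [355 229   8   8  52] [358.4 232.4] [0.513  0.107  0.0401] [0.505 0.099 0.032] [0.521 0.114 0.045]
top grn [284 184  14  13 136] [290.5 189.8] [0.6107 0.2548 0.0324] [0.597 0.24  0.018] [0.625 0.27  0.038]
top 0.049 2050 ((532.2551879882812, 84.63074493408203), 112.54158782958984)
top 0.03 886 ((539.2205810546875, 81.07630157470703), 121.14772033691406)
side red [300 191  11  29 123] [303.1 203.7] [0.5462 0.1957 0.0666] [0.54  0.168 0.045] [0.562 0.205 0.094]
side yel [308 169  13   7  54] [315. 172.] [0.5672 0.3611 0.0182] [0.55  0.35  0.015] [0.579 0.375 0.021]
side yel [280 241   9   9  53] [283.6 244.3] [0.5122 0.1057 0.0369] [0.504 0.098 0.03 ] [0.52  0.121 0.039]
side grn [326 195  13  10 103] [332.1 199.6] [0.6085 0.2499 0.0292] [0.595 0.24  0.019] [0.622 0.266 0.032]
side 0.049 837 ((575.316162109375, 121.08367919921875), 88.48936462402344)
side 0.03 983 ((590.4172973632812, 104.03176879882812), 87.62031555175781)
[0.6008269  0.10195004 0.05596318]
```

View pics/topc.png

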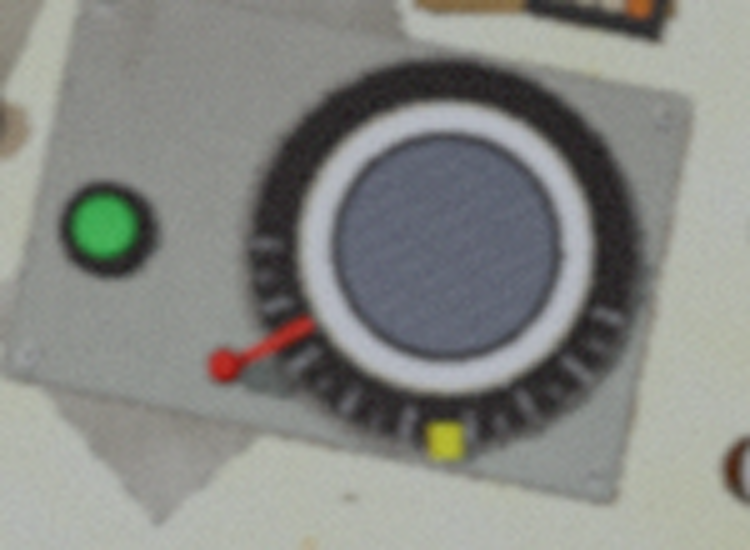

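```bash
python3 - <<'E'
from h import *
import pickle
c=pickle.load(open("top0.pkl","rb")); s=pickle.load(open("side0.pkl","rb"))
f=lambda x,y,h: ray(c,270+(x+.5)/5-.5,145+(y+.5)/5-.5,h)[:2]
C=f(446,245,.054); peg=f(224,365,.095); M=f(446,440,.0395); B=f(104,226,.032)
print("C",C,"peg",peg,"M",M,"B",B)
v=B-C; yaw=np.arctan2(v[1],v[0])-np.arctan2(150,-20); print("|CB|",np.hypot(*v),"yaw",yaw)
for n,p in(("peg",peg),("M",M)):
    d=p-C; th=np.arctan2(d[1],d[0])-yaw-np.pi; print(n,np.hypot(*d),(th+np.pi)%(2*np.pi)-np.pi, "world ang",np.arctan2(d[1],d[0]))
print("side clip",ray(s,283.6,244.3,.0385)[:2],"side grn",ray(s,332.1,199.6,.031)[:2])
for n,px in(("vial",(428,239)),("loupe",(429,190)),("brass",(262,167)),("pad",(242,210))):print(n,world(c,*px).round(3))
a=cv2.resize(s["image"][170:300,240:400],None,fx=5,fy=5,interpolation=cv2.INTER_CUBIC)[:600]
cv2.imwrite("pics/sidec.png",a[:,:,::-1])
E
```

```text
C [0.59755502 0.10449637] peg [0.54537516 0.20177238] M [0.51267264 0.10551183] B [0.61110326 0.25520096]
|CB| 0.1513123523501056 yaw -0.2222098208282406
peg 0.11038731416956754 -0.8562366330692024 world ang 2.0631461996923504
M 0.08488845812092187 0.2102473097640134 world ang 3.1296301425255657
side clip [0.51187198 0.10456064] side grn [0.60864819 0.24789474]
vial [ 0.496 -0.039  0.071]
loupe [ 0.607 -0.061  0.   ]
brass [0.663 0.317 0.04 ]
pad [0.569 0.365 0.023]
```

View pics/sidec.png

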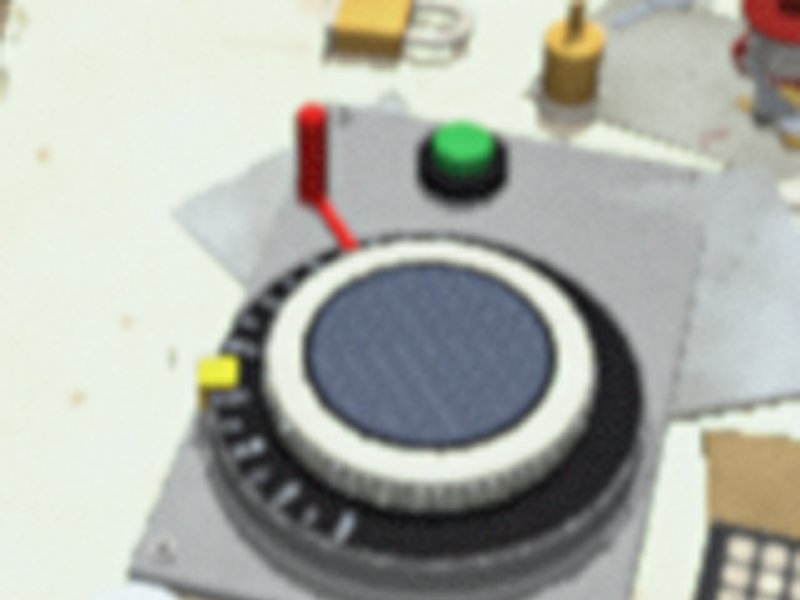

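The side crop confirms the layout: peg upright at (312,150), clip at (218,375) and button at (462,145), with nothing near the arc between lever and clip. The lever has to turn about +1.07 rad. I'll push with shut fingers from behind, keeping the tool's x radial.

Call:
apply_moves(
  plan=[-23.8,-7.2,0,0,-23.8,-7.2,0,0,-23.8,-7.2,0,0,-23.8,-7.2,0,0,-23.8,-7.2,0,0,-23.8,-7.2,0,0,-23.8,-7.2,0,0,-23.8,-7.2,0,0,-23.8,-7.2,0,0,-23.8,-7.2,0,0,-23.8,-7.2,0,0,-23.8,-7.2,0,0,-23.8,-7.2,0,0,-23.8,-7.2,0,0,-23.8,-7.2,0,0,-23.8,-7.2,0,0,-23.8,-7.2,0,0,-23.8,-7.2,0,0,-23.8,-7.2,0,0,-23.8,-7.2,0,0],
  hand=-1,
)

```text
time_s: 2.1
ee_pos: [0.5854, 0.2216, 0.205]
eef_rot: [-3.141, -0.001, 2.799]
force: [0.2, -0.1, 0.7]
grip_width: 0.0004
grip_force: 0.0
```

Call:
apply_moves(
  plan=[0,0,0,0.092,0,0,0,0.092,0,0,0,0.092,0,0,0,0.092,0,0,0,0.092,0,0,0,0.092,0,0,0,0.092,0,0,0,0.092,0,0,0,0,0,0,0,0],
)

```text
time_s: 3.1
ee_pos: [0.5847, 0.2223, 0.2052]
eef_rot: [-3.141, -0.0, 2.065]
force: [1.8, -0.1, 0.5]
grip_width: 0.0006
grip_force: 0.0
```

Call:
apply_moves(
  plan=[0,0,24,0,0,0,24,0,0,0,24,0,0,0,24,0,0,0,24,0,0,0,15,0,0,0,8,0,0,0,0,0,0,0,0,0],
)

```text
time_s: 4.0
ee_pos: [0.5852, 0.2225, 0.0634]
eef_rot: [3.14, 0.0, 2.063]
force: [0.7, -0.4, 0.1]
grip_width: 0.0006
grip_force: 0.0
```

```bash
python3 - <<'E'
from h import *
s=camera("side"); 
a=cv2.resize(s["image"][130:280,220:420],None,fx=4,fy=4,interpolation=cv2.INTER_CUBIC)
cv2.imwrite("pics/side1.png",a[:,:,::-1]); o=monitor.get_obs(); print(o["ee_pos"],o["force"])
E
```

```text
[0.58534917 0.22253971 0.06363318] [ 0.67812335  0.61878135 -0.24185455]
```

View pics/side1.png

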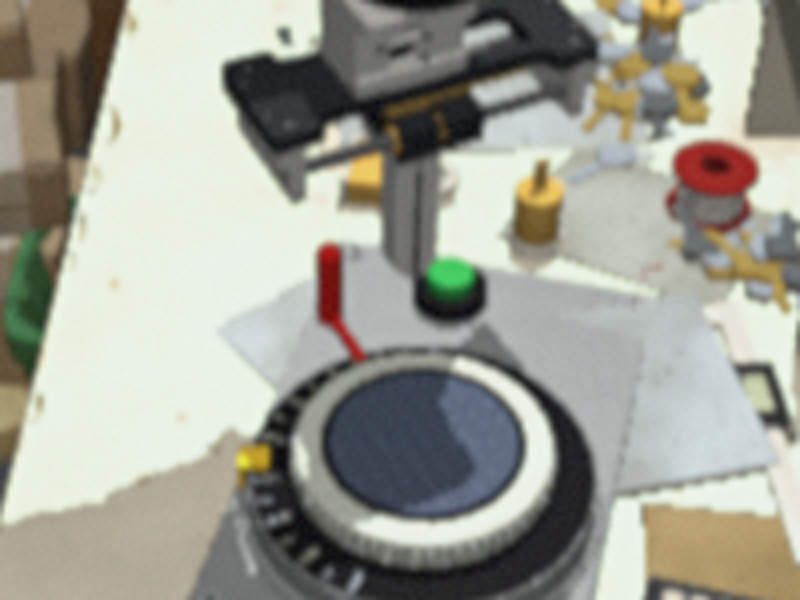

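The shut fingers (tip near (410,265)) stand behind the peg (330,285), clear of the button. Next I approach and push along the arc, stopping well short of the clip.

Call:
apply_moves(
  plan=[0,-5,0,0,0,-5,0,0,0,-5,0,0,0,-5,0,0,0,-5,0,0,0.9,-5.5,0,-0.05,0.9,-5.5,0,-0.05,0.9,-5.5,0,-0.05,0.9,-5.5,0,-0.05,0.9,-5.5,0,-0.05,0.9,-5.5,0,-0.05,0.9,-5.5,0,-0.05,0.9,-5.5,0,-0.05,0.9,-5.5,0,-0.05,0.9,-5.5,0,-0.05,0.9,-5.5,0,-0.05,0.9,-5.5,0,-0.05,0.9,-5.5,0,-0.05,0.9,-5.5,0,-0.05,0,0,0,0],
)

```text
time_s: 6.05
ee_pos: [0.5018, 0.1636, 0.0626]
eef_rot: [3.141, 0.0, 2.763]
force: [-1.6, 0.0, -0.7]
grip_width: 0.0003
grip_force: 0.0
```

```bash
cat > m.py <<'E'
from h import *
import sys
C=np.array([.59755,.1045])
c=camera("top"); s=camera("side"); o=monitor.get_obs()
for n,c in(("top",c),("side",s)):
    P=cloud(c); hsv=cv2.cvtColor(c["image"],cv2.COLOR_RGB2HSV); H,S,V=[hsv[...,i].astype(int) for i in range(3)]
    near=(np.hypot(P[...,0]-C[0],P[...,1]-C[1])<.14)&(P[...,2]>.03)&(P[...,2]<.13)
    for k,m in(("red",((H<8)|(H>172))&(S>130)&(V>60)),("yel",(H>22)&(H<35)&(S>120))):
        q=P[m&near]; d=q[:,:2]-C; r=np.hypot(*d.T); a=np.arctan2(d[:,1],d[:,0])%(2*np.pi)
        print(n,k,len(q),"ang",np.median(a).round(4) if len(q) else 0, "bar ang", np.median(a[(r<.1)]).round(4) if (r<.1).any() else 0,"n",(r<.1).sum())
e=o["ee_pos"][:2]; psi=o["eef_rot"][2]; D=e-C; x=np.array([np.cos(psi),np.sin(psi)]);y=np.array([np.sin(psi),-np.cos(psi)])
print("psi",psi%(2*np.pi),"x,d mm",D@x*1e3,D@y*1e3,o["ee_pos"],"F",o["force"],o["time_s"])
for n,c,(v,w,u,t) in(("top",camera("top"),(175,275,300,420)),("side",s,(160,310,230,380))):
    cv2.imwrite(f"pics/{n}{sys.argv[1]}.png",cv2.resize(c["image"][v:w,u:t],None,fx=4,fy=4,interpolation=cv2.INTER_CUBIC)[:,:,::-1])
E
python3 m.py 2
```

```text
top red 0 ang 0 bar ang 0 n 0
top yel 0 ang 0 bar ang 0 n 0
side red 146 ang 2.811 bar ang 2.7867 n 43
side yel 44 ang 3.1334 bar ang 3.1334 n 44
psi 2.76115211624208 x,d mm 110.75975187964377 19.785428937542342 [0.50205636 0.16399916 0.06255039] F [-0.83121998  0.03119313  0.38345468] 6.15
```

View pics/side2.png

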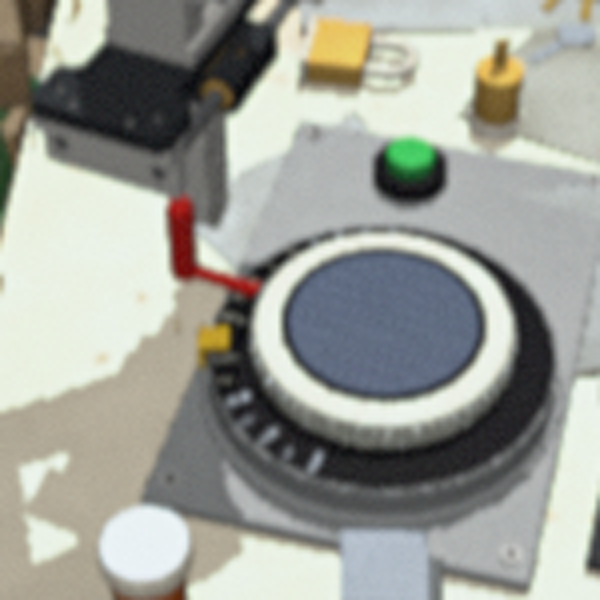

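The side view shows the lever being pushed at its peg (180,235), its bar at about 2.77 rad, with the clip at (213,342) and 3.13 rad. I'll push on about 0.29 rad, slower at the end.

Call:
apply_moves(
  plan=[0.9,-5.5,0,-0.05,0.9,-5.5,0,-0.05,0.9,-5.5,0,-0.05,0.9,-5.5,0,-0.05,0.4,-3.3,0,-0.03,0.4,-3.3,0,-0.03,0.4,-3.3,0,-0.03,0,0,0,0,0,0,0,0],
)

```text
time_s: 7.1
ee_pos: [0.4895, 0.1346, 0.0624]
eef_rot: [-3.142, 0.0, 3.051]
force: [-0.4, -0.1, -0.4]
grip_width: 0.0008
grip_force: 0.0
```

```bash
python3 m.py 3; python3 -c "
import cv2
a=cv2.imread('pics/side3.png');a=cv2.resize(a[200:450,130:330],None,fx=2.4,fy=2.4,interpolation=cv2.INTER_CUBIC);cv2.imwrite('pics/side3c.png',a)"
```

```text
top red 0 ang 0 bar ang 0 n 0
top yel 0 ang 0 bar ang 0 n 0
side red 161 ang 3.0924 bar ang 3.058 n 47
side yel 48 ang 3.1309 bar ang 3.1309 n 48
psi 3.051914588745986 x,d mm 110.31054241761518 20.3551659610808 [0.48950569 0.13465255 0.06241505] F [-0.25723269  1.20221861  0.44257583] 7.2
```

View pics/side3c.png

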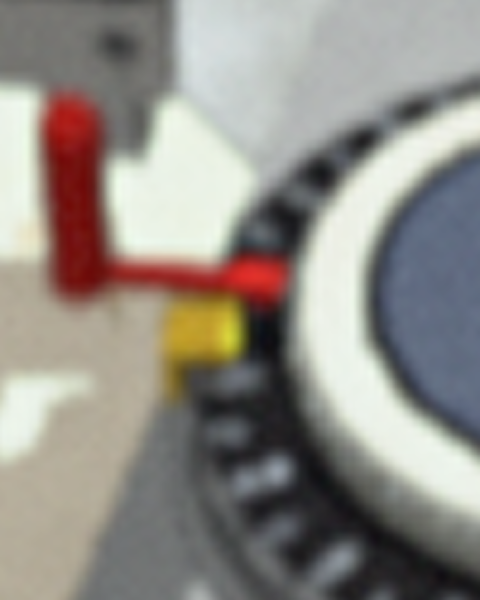

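The bar (crop (200,275)) lies just short of the clip (205,330). By depth that leaves about 0.08 rad, so I'll push the rest slowly and then back off.

Call:
apply_moves(
  plan=[0.4,-2.2,0,-0.02,0.4,-2.2,0,-0.02,0.4,-2.2,0,-0.02,0.4,-2.2,0,-0.02,0,0,0,0,0,0,0,0,0,0,0,0],
)

```text
time_s: 7.95
ee_pos: [0.4873, 0.1258, 0.0624]
eef_rot: [-3.141, -0.0, 3.133]
force: [-0.6, -0.7, 0.1]
grip_width: 0.0006
grip_force: 0.0
```

```bash
python3 m.py 4
```

```text
top red 0 ang 0 bar ang 0 n 0
top yel 0 ang 0 bar ang 0 n 0
side red 151 ang 3.18 bar ang 3.1468 n 39
side yel 27 ang 3.1719 bar ang 3.1719 n 27
psi 3.132662969659999 x,d mm 110.45845718179439 20.333722757064564 [0.48727752 0.12581926 0.0624187 ] F [-0.14283054 -0.18955285 -0.28143488] 8.05
```

Call:
apply_moves(
  plan=[0,3,0,0,0,6,0,0,0,9,0,0,0,10,0,0,0,10,0,0,0,0,-25,0,0,0,-25,0,0,0,-25,0,0,0,-25,0,-20.5,15.8,0,0,-20.5,15.8,0,0,-20.5,15.8,0,0,-20.5,15.8,0,0,-20.5,15.8,0,0,-20.5,12.8,0,0,0,0,0,0,0,0,0,0],
)

```text
time_s: 9.8
ee_pos: [0.611, 0.2551, 0.1618]
eef_rot: [-3.141, -0.001, 3.133]
force: [-0.4, -0.2, -0.1]
grip_width: 0.0006
grip_force: 0.0
```

```bash
python3 m.py 5; python3 -c "
import cv2,numpy as np
a=cv2.imread('pics/side5.png')[:,:400];b=cv2.imread('pics/top5.png')
b=cv2.resize(b,(400,333));z=np.zeros((600,800,3),'uint8');z[:,:400]=a;z[:333,400:]=b;cv2.imwrite('pics/both5.png',z)"
```

```text
top red 71 ang 3.1318 bar ang 3.1459 n 35
top yel 20 ang 3.059 bar ang 3.059 n 20
side red 146 ang 3.1777 bar ang 3.1432 n 43
side yel 28 ang 3.1553 bar ang 3.1553 n 28
psi 3.1328958394882327 x,d mm -11.995742612186659 150.12096294079845 [0.61085085 0.25451096 0.16242914] F [-0.94001198  0.181987   -0.18962317] 9.9
```

View pics/both5.png

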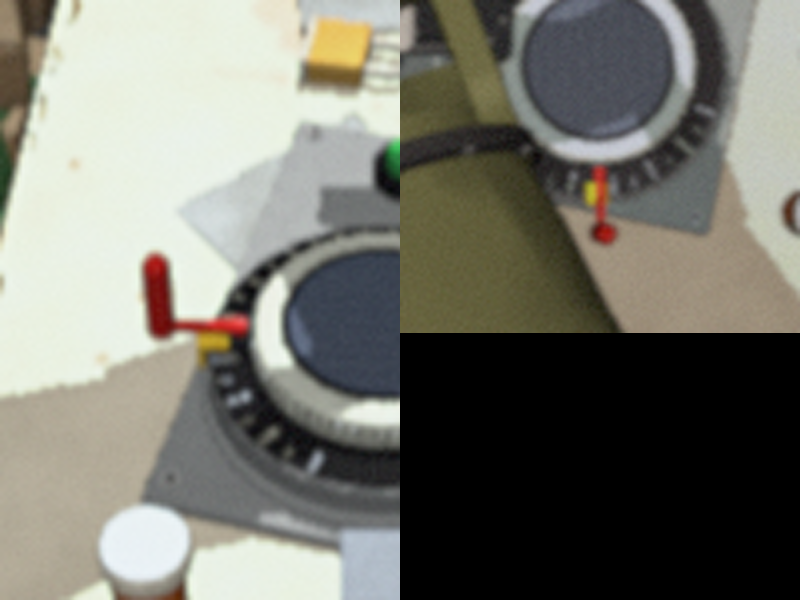

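The top view shows the bar at x≈601 crossing the clip (about 585–608), slightly to its right, i.e. counter-clockwise. I'll measure that more closely.

```bash
python3 - <<'E'
from h import *
c=camera("top"); 
a=cv2.resize(c["image"][220:250,340:380],None,fx=16,fy=16,interpolation=cv2.INTER_CUBIC)
cv2.imwrite("pics/top6.png",a[:,:,::-1])
import pickle; pickle.dump(c,open("top6.pkl","wb")); c0=pickle.load(open("top0.pkl","rb"))
print(c["tvec"]-c0["tvec"])
im=c["image"][228:238,350:370].astype(int); i0=c0["image"][228:238,350:370].astype(int)
print("red-green"); print((im[...,0]-im[...,1])[:]); print("green-blue now"); print((im[...,1]-im[...,2])[2:7]); print("g-b before");print((i0[...,1]-i0[...,2])[2:7])
E
```

```text
[0. 0. 0.]
red-green
[[  3   0  -1   1   3   2   5  36  91 128 123  84  28   4  -1   1   5   0
    3   2]
 [  0  -3  -3   0   7   4   4  21  68 113 120  81  29   3   1   5   3   3
    1   1]
 [  0  -2  -6   5   6   7   7  10  48  98 117  79  29   4   2  -1   3   6
    2   2]
 [ -3  -2   0   3   5  11   4  10  43  94 117  78  33   3  -1   2   3   3
    5  -1]
 [ -2   0   0   1   9   9   4   9  40  96 115  83  36   5   0   3   4   3
    3   3]
 [  5   1   1  -2   6   9   6   7  36  89 114  83  33   6   0   0   3   0
    0  -1]
 [ -2   0  -2   5   4  10   6   6  29  81 107  75  36  10   1  -1  -1   0
   -1   0]
 [  2  -1   0   2   7   9   6   9  27  76 103  75  30   5  -2   1   0  -1
   -2  -4]
 [  6   1  -2   0   3   5  10  15  36  84 103  70  25  -1  -5  -5  -7  -5
   -3  -7]
 [ 11   8   7   6   2   3   7  13  42  93 105  65  18  -7  -7  -6  -6  -6
   -6  -7]]
green-blue now
[[  3   6   7  -1  13  57  91 107  87  46  26  35  24   1  -5   0   1  -4
   -1  -4]
 [  7   6   1   3  19  62 109 123 102  53  33  47  31   3  -4  -1  -1   1
    0   1]
 [  3   3   3   1  14  65 112 130 105  55  31  40  29   7  -6  -2   0   0
    0  -1]
 [  0   4  -1   4  14  56 106 131 105  55  31  41  37   9   0  -1   1   1
    2   5]
 [  4   2   2   0  16  51 104 129 104  57  24  43  33  13   2   3   1   1
    0   1]]
g-b before
[[ -5  -2  -6   1  10  50  93 103 109 115 109  93  49   7  -3  -2   0  -7
   -2  -3]
 [ -6  -5  -2   1  18  56  99 121 133 130 127 109  56  15  -6   0  -3  -1
    2  -3]
 [  0   0  -2   3  13  58  99 127 135 129 135 109  59  10  -2  -1   2   0
    1  -1]
 [  0   2  -2   4  11  52  98 127 133 132 128 109  65  16   1   1   0   4
    4   4]
 [  3   4   3  -1   8  44  94 126 131 132 129 112  66  21   2   1  -1   2
    2   1]]
```

View pics/top6.png

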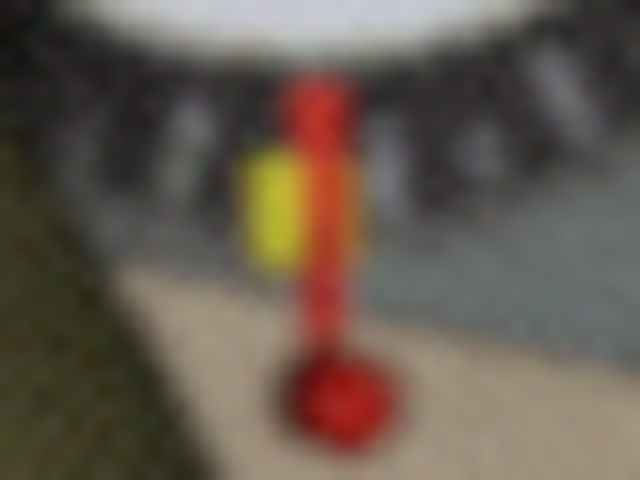

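The bar centre is at column 359.95 and the clip centre at 358.55. With parallax taken out that is about 2.2 mm off, so the bar is wholly over the clip and inside tolerance. Now I press the button.

Call:
apply_moves(
  plan=[0,0,25,0,0,0,25,0,0,0,25,0,0,0,25,0,0,0,15,0,0,0,10,0,0,0,3,0,0,0,3,0,0,0,3,0,0,0,3,0,0,0,0,0,0,0,0,0,0,0,0,0],
)

```text
time_s: 11.3
ee_pos: [0.6119, 0.2547, 0.0263]
eef_rot: [3.141, 0.001, 3.133]
force: [-1.9, -0.1, 5.4]
grip_width: 0.0005
grip_force: 2.8
```

Call:
apply_moves(
  plan=[0,0,1,0,0,0,1,0,0,0,0,0,0,0,0,0],
)

```text
time_s: 11.7
ee_pos: [0.6121, 0.2547, 0.026]
eef_rot: [3.141, 0.002, 3.133]
force: [-8.6, -3.3, 20.3]
grip_width: 0.0005
grip_force: 10.2
```

Call:
apply_moves(
  plan=[0,0,-5,0,0,0,-10,0,0,0,-25,0,0,0,-25,0,0,0,-25,0,0,0,-25,0,0,0,-25,0,0,0,0,0,0,0,0,0],
)

```text
time_s: 12.6
ee_pos: [0.6114, 0.2545, 0.1633]
eef_rot: [3.141, 0.0, 3.133]
force: [-0.4, -0.0, -0.6]
grip_width: 0.0009
grip_force: 0.0
```

```bash
python3 m.py 7; python3 - <<'E'
from h import *
c=camera("top"); print((c["image"][231:234,350:370].astype(int)[...,0]-c["image"][231:234,350:370].astype(int)[...,1]))
E
```

```text
top red 71 ang 3.1293 bar ang 3.1459 n 34
top yel 20 ang 3.0585 bar ang 3.0585 n 20
side red 142 ang 3.1798 bar ang 3.1402 n 39
side yel 28 ang 3.1635 bar ang 3.1635 n 28
psi 3.1328214328671913 x,d mm -12.076955307353419 149.97459915639834 [0.61094193 0.2543629  0.16197898] F [ 0.51255332  0.09760969 -1.64095233] 12.7
[[ -2  -2   0   2   7   9   5   8  41  93 117  81  32   2   0   1   8   2
   -1  -1]
 [ -4  -3  -2   1   8   9   4  12  39  93 114  81  36   6   1   0   3   5
    2  -1]
 [  2   1   2   1   3  10   5   8  35  87 111  80  38   4   2   2   0   2
    4   1]]
```

The button bottomed out at 20 N and released, and the lever hasn't moved.

```bash
python3 -c "
from station import ctrl
print(ctrl.hand_in())"
```

```text
the job is handed in; nothing more can be done
None
```

The lever was pushed until its bar lay over the yellow clip, about 2.2 mm off centre by the camera. The green button was then pressed fully down and let go, and the job was handed in at about 13 s; the hand-in gave no verdict.

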